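# Hold a lock tester on its third notch

### The job

Set up the lock tester on the bench: first, with the crank dial still at rest, draw the sprung gauge slide out by its upright grip until its pointer stands level with the brass tab on the scale, and let it stay there on its brake. Then press the dial's handle down past the first two notches to the third (there is a fourth, do not stay there) and keep holding it there with the gripper against its return spring; the job finishes while you are holding it. Leave the brass tab where it is, and do not disturb the locks, cartons, screwdriver and mug around.

Things in the scene. Friction and masses are not known exactly. Their poses are not given: they have to be found in the camera images.
- tester: lock tester, screwed down: grey base plate 300 (own x) x 320 mm (y), 15 mm thick; origin under its centre, x away from the robot within 20 degrees, z up. Mid-plate stands a steel lock case 24 mm thick (x -115 to -5 mm, top at 160 mm); crank dial on its +y side; gauge slide along x at y = -105 mm, white scale rail beside it at y = -147 mm, top at 35 mm
- dial: the crank dial: 76 mm disc, crank arm and handle; origin on its axle in the mid-plane of the lock case
- gauge: the gauge slide: block 44 x 30 x 12 mm with the upright grip plate and pointer; origin under its centre, 35 mm above the bench
- hub (a point): point on the dial's axle (the axle runs along the tester's y), 130 mm above the bench, in the plane through the middle of the handle. The handle's middle circles this point at 90 mm radius.
- dial_turn (a joint): crank dial angle, rad: 0 at rest (crank points along the tester's +x, 0.6 rad above level), grows as the handle is pressed down. Clicks at 0.4, 0.8, 1.2 (the third, 0.6 rad below level) and 1.6; end stop 1.65. A pin on the quadrant plate behind the crank marks rest (topmost) and each notch. A spring drives it back to 0 whenever let go; no notch holds it
- handle (a point): middle of the dial's black handle: round bar 18 mm thick, 80 mm long, along the tester's y, free from above, to be pressed or pinched (across, along x): 181 mm above the bench at rest, 79 mm at the third notch. Inner end 22 mm clear of the disc. Following its arc takes 2.5 to 10 N (4 to 8 N to hold at the third notch)
- gauge_draw (a joint): how far the gauge slide is drawn out, m; grows as it is pulled along the tester's -x (towards the robot), range 0 to 0.12. Spring about 1 N at 0 rising to 4.5 N, plus a friction brake of 6 N: pulling takes 7 to 11 N and the slide stays where it is left; pushing it back takes 1.5 to 5 N.
- grip (a point): centre of the upright black grip plate on the gauge slide: 16 mm thick (along the tester's x), 44 mm wide (y), 48 mm tall, its top 96 mm above the bench; this point is 71.5 mm above the bench; it stands on the slide's block (44 x 30 mm, top 47 mm above the bench).
- pointer (a point): tip of the 6 mm wide steel pointer on the slide, pointing sideways (tester's -y) to the scale, at the same x as the grip's centre, 46 mm above the bench.
- tab_mid (a point): middle of the brass index tab, 12 mm wide along the tester's x, clipped on the scale rail, its upright lip reaching 58 mm above the bench at y = -157 mm of the tester; axes parallel to the tester's. Pointer level with the tab = x of pointer equals x of this point in the tester's frame.
- cylinder_lock: loose euro-profile lock cylinder of brass, 65 mm long, lying on the tester's base; to be left alone; origin at the centre of its underside
- padlock: loose brass padlock, 45 mm wide, 64 mm tall, standing on the tester's base; to be left alone; origin at the centre of its underside
- carton_a: loose cardboard carton, 120 x 90 x 60 mm; to be left alone; origin at the centre of its underside
- carton_b: loose pale carton, 100 x 80 x 50 mm; to be left alone; origin at the centre of its underside
- carton_c: loose cardboard carton, 130 x 80 x 55 mm; to be left alone; origin at the centre of its underside
- screwdriver: loose screwdriver lying on the bench; to be left alone; origin at the centre of its underside
- mug: loose white mug, 80 mm across, 90 mm tall; to be left alone; origin at the centre of its underside

How it is judged:
By the outcome, as a careful person would: the job done as asked, in the order asked, and still so for the second after the job is handed in, while the arm keeps its last pose, push and grip.
It also fails if it takes over 51 s, if anything falls off the work surface, if the arm or the gripper's body presses on something with over 40 N, if the wrist force passes 120 N, or if a joint passes its speed limit or range.

### The arm

A 7-joint arm with a two-finger parallel gripper is mounted at the origin on the work surface. World frame = base frame: x ahead of the robot, y to its left, z up, the work surface at z = 0. Lengths are in m, angles in rad, forces in N, time in s.
With the tool pointing down it reaches from about 0.4 to 0.85 m from the base axis. Payload 10.4 kg.
Tool frame: the origin (TCP) lies midway between the tips of the shut fingers; the grasp point (between the pads) lies 19 mm behind it; z points along the fingers, y is the line along which they close (so a half turn about z gives the same grasp; the last joint's range is limited). The gripper opens to 87 mm and grips with 3 to 60 N. Pads are 19 mm wide; open, the fingers measure 117 mm over their backs; the gripper's body (75 mm by 190 mm) begins 51 mm behind the grasp point.
Start: joints at [-1.323, 0.332, -0.065, 1.46, 0.022, 1.35, -0.088], TCP at [0.167, 0.602, 0.223] pointing down, gripper open.
Joint ranges: [-2.6, 2.6], [-0.5, 2.12], [-1.47, 1.34], [0.16, 2.42], [-1.27, 4.41], [0.06, 2.06], [-2.6, 2.6]. Speed limits (rad/s): [2.22, 2.22, 2.79, 2.79, 3.14, 3.14, 3.14].

### API

Orientations are given as a unit quaternion [x, y, z, w].
In Python, from bench import r gives the robot as it stands.
- The arm moves only by the tool arm_command, never from a script. Its arguments are lists of equal length, an entry for each row: "xyz": the shift along the world's x, y, z in m, a list of three; "rot": the turn, a rotation vector about the world's x, y, z in rad, a list of three. In form: {"xyz": [[tx, ty, tz], ...], "rot": [[ax, ay, az], ...]}. A call has 1 to 20 rows; each row is the pose to reach, as a shift and turn from the pose commanded when the call began; what a row does not reach only later rows make up. A row lasts 1/12 s, in which the tool goes at most 41.7 mm and 7.16 degrees, less where a joint would pass 70% of its speed; a pose out of reach is approached as far as the arm can. A call with a gripper value outside its range is refused whole. "grip" is the opening, from 0 (shut) to 1 (fully open), set as the call begins (left out, the last holds). The fingers move at their own pace and stop on an object; "squeeze" is the grip in N (left out, the last holds). Time passes only in rows, so rows that repeat a pose let the fingers close. It gives the time, the measured TCP pose, the force, the opening and the grip force at its end, in the units of the state.
- r.read_state(): the state, without advancing time (a new reading comes with each control period).
- r.camera(name): name is "side" or "top"; returns the picture (480x640x3 uint8, red, green, blue); there is no depth.
- r.camera_model(name): a dict with "fx", "fy", "cx", "cy" (pixels), "k1" (the pictures are not rectified: a ray, as slopes to the right and down, at radius r is drawn at 1 + k1 r^2 times it, then the intrinsics apply), "T" (4x4, takes a point from camera to world coordinates). Camera axes: x right, y up, looking along -z (the intrinsics and any distortion apply to the point x, -y, -z); pixel columns grow to the right and rows downward; lengths in m; the calibration is good to about 2 mm. A picture is of the moment at which its call begins. camera_model takes no time and is no camera call.
- r.close_job(): hands the job in; it is judged then, once.
Trained networks look in the newest picture that a camera, given by its name, has taken for a name from the list of things; names that differ only in an ending like _2 or _b are one class to them, and where a whole thing is asked for, a point or a joint stands for the part that bears it (a point fixed in the world has none). Each returns a list of dicts, best first, with "conf" (0 to 1); they miss things now and then, are a little off and sometimes report something else, mostly with a low value. They report only what shows in the picture. A call takes as long as a camera call.
- r.look_for(label, camera): "at" ([x, y, z] in m, in the coordinates of the camera as it stood for that picture, good to about 4 mm: the middle of the surface that is visible of it).
- r.spot_point(label, camera): "at" ([x, y, z] in m, in the coordinates of the camera as it stood for that picture, good to about 4 mm: a listed point, or the origin of a listed thing).
The state is a dict: "time": time; "joint_positions": joint angles; "joint_vel": joint speeds; "joint_torque": joint torques, N m; "ee_pos": TCP position; "eef_rot": TCP orientation; "ft_force": force on the tool from outside, world axes, zero at the start; "torque": the same for the moment, N m; "width": finger opening in m; "grip_force": force on a finger pad.
Only numpy, scipy, OpenCV 4.12 (cv2) and the standard library are available. Lean on these libraries where they do the work, as an engineer would, in place of code of your own. Each camera call takes 0.05 s, during which the arm holds its last target. There are 200 camera calls.

## Working session

There is one attempt and no reset: what is moved stays moved. The work goes in short steps, Python scripts to look and compute and a tool call to move; the robot and the scene stay as the last step left them, time stands still between calls to the robot, and variables do not carry over. Pictures are saved under pics/ and viewed, at most 10 in all, crops included, and the job is handed in when it is done.

Besides the shell and the picture viewer there is one more tool, called in YAML: its name, and indented under it one key for each argument. arm_command: Moves the arm, as the interface text tells. Its arguments: {"type":"object","properties":{"xyz":{"type":"array"},"rot":{"type":"array"},"grip":{"type":"number"},"squeeze":{"type":"number"}},"required":["xyz","rot"]}

```bash
ls; mkdir -p pics; cat > h.py <<'E'
from bench import r
import numpy as np, cv2
def w(cam,p): 
    T=np.array(r.camera_model(cam)["T"]); return T[:3,:3]@np.array(p)+T[:3,3]
def pix(cam,P):
    m=r.camera_model(cam);T=np.array(m["T"]);p=T[:3,:3].T@(np.array(P)-T[:3,3])
    a,b=p[0]/-p[2],-p[1]/-p[2];s=1+m["k1"]*(a*a+b*b)
    return np.array([m["fx"]*a*s+m["cx"],m["fy"]*b*s+m["cy"]])
def ray(cam,uv,z):
    m=r.camera_model(cam);T=np.array(m["T"])
    d=np.array([(uv[0]-m["cx"])/m["fx"],(uv[1]-m["cy"])/m["fy"]]);u=d.copy()
    for _ in range(20): u=d/(1+m["k1"]*(u@u))
    v=T[:3,:3]@np.array([u[0],-u[1],-1]);o=T[:3,3]
    return o+v*(z-o[2])/v[2]
def snap(cam,name):
    im=r.camera(cam); cv2.imwrite(f"pics/{name}.png",im[:,:,::-1]); return im
E
python3 - <<'E'
from h import *
for c in("side","top"):
    snap(c,c+"0")
    print(c,np.round(np.array(r.camera_model(c)["T"])[:3,3],3))
    for l in("tester","hub","handle","grip","pointer","tab_mid","padlock","cylinder_lock","dial"):
        print(l,[(np.round(w(c,d["at"]),4).tolist(),round(d["conf"],2)) for d in r.spot_point(l,c)[:2]])
print(r.read_state())
E
```

```text
pics
side [ 0.098 -0.684  0.966]
tester [([0.5793, -0.0622, -0.0035], 0.65)]
hub []
handle [([0.6348, 0.0168, 0.1826], 0.65)]
grip [([0.5973, -0.1736, 0.0702], 0.96)]
pointer [([0.6364, 0.0165, 0.1802], 0.61), ([0.5867, -0.2145, 0.0419], 0.57)]
tab_mid [([0.5984, -0.4359, -0.0016], 0.67), ([0.5205, -0.1984, 0.0412], 0.57)]
padlock [([0.703, -0.0505, 0.0153], 0.76)]
cylinder_lock [([0.5116, 0.0747, 0.0146], 0.6)]
dial [([0.5346, -0.0455, 0.1279], 0.64), ([0.5948, -0.1715, 0.0678], 0.26)]
top [ 0.337 -0.018  1.087]
tester [([0.5775, -0.0643, -0.0017], 0.7)]
hub [([0.5591, 0.0411, 0.1312], 0.85)]
handle [([0.6317, 0.0176, 0.1827], 0.58), ([0.5138, 0.0735, 0.0157], 0.31)]
grip [([0.596, -0.1732, 0.0735], 0.62)]
pointer [([0.5833, -0.2035, 0.0464], 0.86), ([0.5121, 0.0747, 0.0163], 0.27)]
tab_mid [([0.5192, -0.1993, 0.0406], 0.48)]
padlock [([0.6976, -0.0552, 0.017], 0.64)]
cylinder_lock [([0.5139, 0.0735, 0.0153], 0.65)]
dial [([0.5283, -0.0452, 0.13], 0.6)]
{'time': 1.0, 'joint_positions': array([-1.32260612,  0.33213711, -0.06467708,  1.46007713,  0.02159811,
        1.34984748, -0.08849882]), 'joint_vel': array([-0.00166915, -0.00066978,  0.00021956,  0.00011592,  0.00112086,
       -0.00025746, -0.00238906]), 'joint_torque': array([-4.63540364e-04, -6.23057199e+01,  2.41093832e-02, -3.90113604e+01,
       -6.11103605e-02,  3.21015716e-02,  6.81323627e-05]), 'ee_pos': array([0.16719005, 0.60227818, 0.2226257 ]), 'eef_rot': array([1.34990798e-01, 9.90846846e-01, 1.12613603e-04, 4.43996492e-06]), 'ft_force': array([-0.180125  ,  0.55091929, -0.69973012]), 'torque': array([-0.02899254, -0.04772192,  0.01057711]), 'grip_force': 0.0, 'width': 0.08718371883112429}
```

View pics/top0.png

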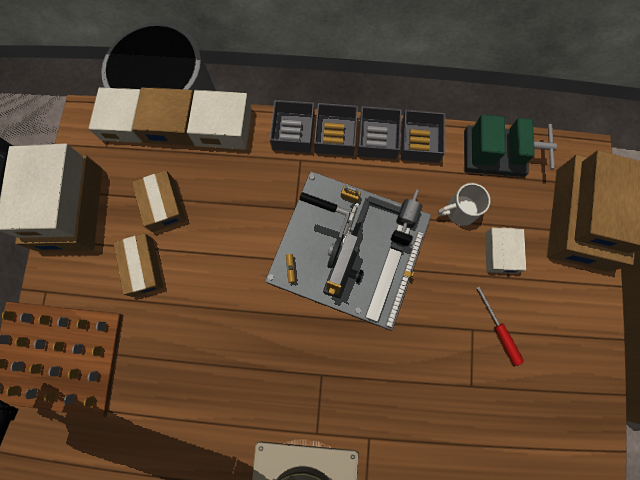

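View pics/side0.png

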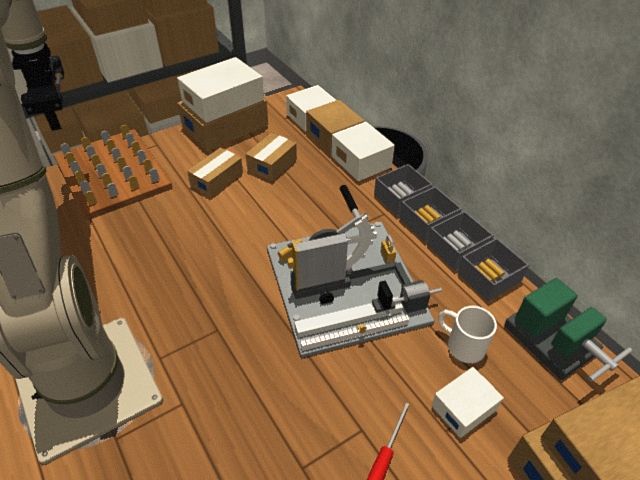

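The top view shows the tester at about (350,250), turned roughly -18°. The slide grip is at (401,238), the tab at (408,274) and the handle at (318,201). The side view has the tab at (362,328) and the grip at (386,294). Next I'll refine yaw, tab and pointer on enlarged crops.

```bash
python3 - <<'E'
from h import *
P=np.array([ray("top",c,0.015)[:2] for c in[(312,172),(430,213),(392,328),(267,281)]])
print(P.round(3),P.mean(0))
for a,b in((3,0),(2,1)): d=P[b]-P[a];print(np.hypot(*d),np.degrees(np.arctan2(d[1],d[0])))
for a,b in((1,0),(2,3)): d=P[b]-P[a];print(np.hypot(*d),np.degrees(np.arctan2(d[1],d[0]))-90)
t=cv2.imread("pics/top0.png")[185:335,340:440]; s=cv2.imread("pics/side0.png")[265:355,290:440]
t=cv2.resize(t,None,fx=4,fy=4,interpolation=cv2.INTER_CUBIC); s=cv2.resize(s,None,fx=5,fy=5,interpolation=cv2.INTER_CUBIC)
cv2.imwrite("pics/t1.png",t);cv2.imwrite("pics/s1.png",s)
E
```

```text
[[ 0.76   0.046]
 [ 0.678 -0.253]
 [ 0.392 -0.173]
 [ 0.477  0.128]] [ 0.57680989 -0.06302657]
0.294374368141028 -16.16194759675585
0.2963418839249522 -15.566938937150217
0.309751348668411 -15.438757692844376
0.31281021688287464 -15.803298715530431
```

View pics/t1.png

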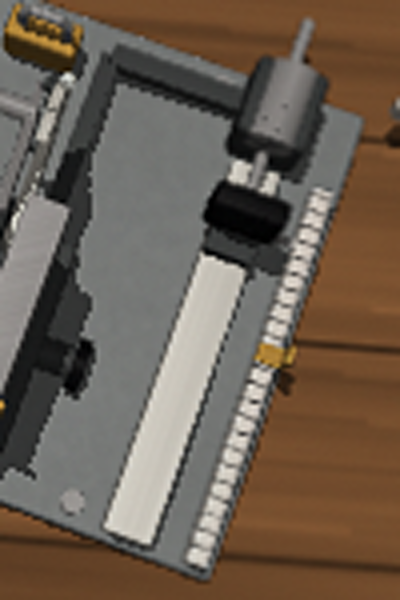

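View pics/s1.png

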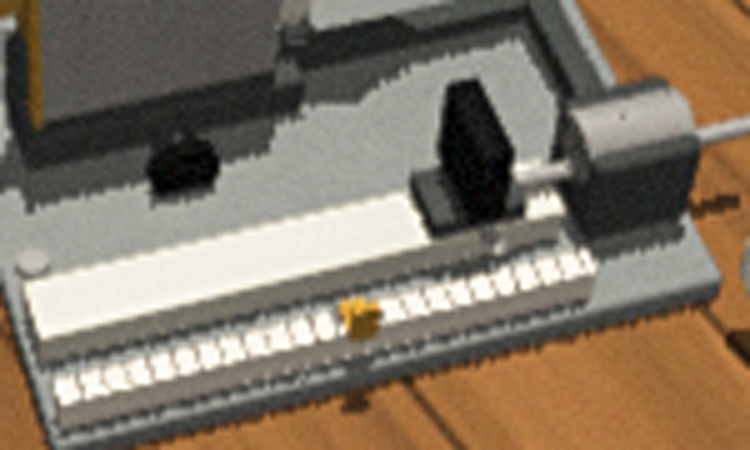

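The top crop shows the pointer and grip just in front of the spring housing, with the tab at crop (275,356). The side crop shows the tab at (360,318), and a modest gap between the plate and the housing. I'll pinch along tester x, because the 190 mm gripper body would hit the lock case the other way. First I'll check the gap numerically.

```bash
cat >> h.py <<'E'
from scipy.optimize import least_squares
a=np.radians(-15.8); R=np.array([[np.cos(a),-np.sin(a)],[np.sin(a),np.cos(a)]]); O=np.array([0.578,-0.063])
def tf(P): return np.r_[R.T@(np.array(P)[:2]-O),P[2]]
def wf(p): return np.r_[R@np.array(p[:2])+O,p[2]]
def tri(uvt,uvs):
    s=least_squares(lambda P:np.r_[pix("top",P)-uvt,pix("side",P)-uvs],[0.55,-.1,.05]);return s.x,np.abs(s.fun).max()
E
python3 - <<'E'
from h import *
t=lambda u,v:(340+u/4-.4,185+v/4-.4); s=lambda u,v:(290+u/5-.4,265+v/5-.4)
def sh(n,P): print(n,tf(P).round(4))
sh("rail hi",ray("top",t(320,192),.035));sh("rail lo",ray("top",t(198,566),.035))
sh("slot lo R",ray("top",t(155,544),.035));sh("slot lo L",ray("top",t(104,527),.035))
for n,uv in(("rod@plate",s(512,178)),("rod@housing",s(572,168))): sh(n,ray("side",uv,.07))
sh("plate back L",ray("top",t(222,180),.096)); sh("plate back R",ray("top",t(290,207),.096))
for z in(.075,.09): sh("housing front",ray("top",t(265,158),z))
sh("tab top z.05",ray("top",t(275,356),.045)); sh("tab side",ray("side",s(360,318),.045))
P,e=tri(t(275,356),s(360,316)); sh("tab tri",P); print(e)
for l,p in(("grip",(.5965,-.1733,.0715)),("tab",(.5198,-.1989,.041)),("ptr",(.585,-.209,.045)),("handle",(.633,.0172,.181)),("hub",(.559,.041,.13)),("dial",(.5315,-.0453,.13))): sh(l,p)
E
```

```text
rail hi [ 0.0848 -0.1441  0.035 ]
rail lo [-0.1488 -0.1465  0.035 ]
slot lo R [-0.1456 -0.1194  0.035 ]
slot lo L [-0.1467 -0.0888  0.035 ]
rod@plate [ 0.0575 -0.1201  0.07  ]
rod@housing [ 0.0837 -0.1225  0.07  ]
plate back L [ 0.0529 -0.083   0.096 ]
plate back R [ 0.0515 -0.1238  0.096 ]
housing front [ 0.0804 -0.1034  0.075 ]
housing front [ 0.0756 -0.1022  0.09  ]
tab top z.05 [-0.0207 -0.1484  0.045 ]
tab side [-0.0201 -0.1522  0.045 ]
tab tri [-0.0192 -0.1489  0.0413]
0.26167532255226433
grip [ 0.0478 -0.1011  0.0715]
tab [-0.019  -0.1466  0.041 ]
ptr [ 0.0465 -0.1386  0.045 ]
handle [0.0311 0.0921 0.181 ]
hub [-0.0466  0.0949  0.13  ]
dial [-0.0496  0.0044  0.13  ]
```

arm_command:
  xyz:
    - [0,0,0.03]
    - [0.01,-0.01,0.06]
    - [0.025,-0.035,0.085]
    - [0.045,-0.065,0.095]
    - [0.065,-0.1,0.1]
    - [0.085,-0.135,0.1]
    - [0.105,-0.17,0.1]
    - [0.125,-0.205,0.1]
    - [0.145,-0.24,0.1]
    - [0.165,-0.275,0.1]
    - [0.185,-0.31,0.1]
    - [0.205,-0.345,0.1]
    - [0.225,-0.38,0.1]
    - [0.245,-0.415,0.1]
    - [0.265,-0.45,0.1]
    - [0.285,-0.485,0.1]
    - [0.305,-0.52,0.1]
    - [0.325,-0.55,0.1]
    - [0.34,-0.58,0.1]
    - [0.35,-0.6,0.1]
  rot:
    - [0,0,0]
    - [0,0,0]
    - [0,0,-0.05]
    - [0,0,-0.13]
    - [0,0,-0.22]
    - [0,0,-0.31]
    - [0,0,-0.4]
    - [0,0,-0.49]
    - [0,0,-0.58]
    - [0,0,-0.67]
    - [0,0,-0.76]
    - [0,0,-0.85]
    - [0,0,-0.94]
    - [0,0,-1.03]
    - [0,0,-1.12]
    - [0,0,-1.21]
    - [0,0,-1.3]
    - [0,0,-1.38]
    - [0,0,-1.46]
    - [0,0,-1.5]

```text
time: 2.67
ee_pos: [0.5181, -0.0013, 0.3229]
eef_rot: [0.777, 0.63, 0.0, 0.001]
ft_force: [-0.4, 0.1, -0.1]
width: 0.0872
grip_force: 0.0
```

arm_command:
  xyz:
    - [0.01,-0.025,0]
    - [0.022,-0.05,0]
    - [0.035,-0.08,0]
    - [0.048,-0.11,0]
    - [0.06,-0.135,0]
    - [0.07,-0.158,-0.02]
    - [0.075,-0.17,-0.05]
    - [0.078,-0.176,-0.08]
    - [0.078,-0.176,-0.11]
    - [0.078,-0.176,-0.14]
    - [0.078,-0.176,-0.165]
    - [0.078,-0.176,-0.18]
    - [0.078,-0.176,-0.187]
    - [0.078,-0.176,-0.187]
    - [0.078,-0.176,-0.187]
  rot:
    - [0,0,-0.03]
    - [0,0,-0.06]
    - [0,0,-0.071]
    - [0,0,-0.071]
    - [0,0,-0.071]
    - [0,0,-0.071]
    - [0,0,-0.071]
    - [0,0,-0.071]
    - [0,0,-0.071]
    - [0,0,-0.071]
    - [0,0,-0.071]
    - [0,0,-0.071]
    - [0,0,-0.071]
    - [0,0,-0.071]
    - [0,0,-0.071]
  grip: 0.31

```text
time: 3.92
ee_pos: [0.5955, -0.1739, 0.1364]
eef_rot: [0.796, 0.605, 0.0, 0.0]
ft_force: [0.4, 0.2, 0.6]
width: 0.0268
grip_force: 0.0
```

```bash
python3 - <<'E'
from h import *
im=snap("side","side1"); s=r.read_state(); print(s["time"],s["ee_pos"],s["width"],s["joint_positions"].round(2),s["ft_force"])
c=cv2.imread("pics/side1.png")[210:350,300:460]; cv2.imwrite("pics/s2.png",cv2.resize(c,None,fx=5,fy=4.2857,interpolation=cv2.INTER_CUBIC)[:600])
print([(w("side",d["at"]).round(4),d["conf"]) for d in r.spot_point("grip","side")[:2]])
E
```

```text
3.9667 [ 0.59584238 -0.1739901   0.13688791] 0.02711466878311856 [-0.32  0.44  0.69  1.61 -0.3   1.19  0.16] [ 0.73967736 -0.39859896  0.6879049 ]
[(array([ 0.5937, -0.1733,  0.0673]), 0.83)]
```

View pics/s2.png

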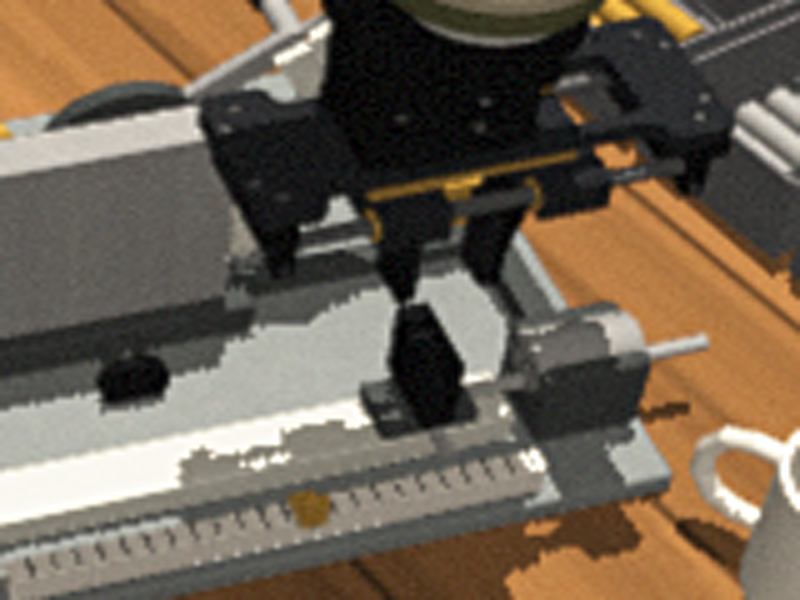

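The side crop shows the open fingers above the grip plate: tips at about (403,300) and (487,283), plate at (425,360). The gripper is clear of the lock case, so I'll descend.

arm_command:
  xyz:
    - [-0.001,0,-0.015]
    - [-0.001,0,-0.03]
    - [-0.001,0,-0.04]
    - [-0.001,0,-0.048]
    - [-0.001,0,-0.052]
    - [-0.001,0,-0.052]
  rot:
    - [0,0,0]
    - [0,0,0]
    - [0,0,0]
    - [0,0,0]
    - [0,0,0]
    - [0,0,0]

```text
time: 4.52
ee_pos: [0.594, -0.1737, 0.0832]
eef_rot: [0.796, 0.605, -0.0, -0.0]
ft_force: [-0.5, -0.1, -0.6]
width: 0.0271
grip_force: 0.0
```

arm_command:
  xyz:
    - [0,0,-0.008]
    - [0,0,-0.016]
    - [0,0,-0.022]
    - [0,0,-0.025]
    - [0,0,-0.025]
    - [0,0,-0.025]
  rot:
    - [0,0,0]
    - [0,0,0]
    - [0,0,0]
    - [0,0,0]
    - [0,0,0]
    - [0,0,0]

```text
time: 5.02
ee_pos: [0.5941, -0.1738, 0.0585]
eef_rot: [0.796, 0.605, -0.0, -0.0]
ft_force: [0.7, 0.1, 0.6]
width: 0.0269
grip_force: 0.0
```

arm_command:
  xyz:
    - [0,0,0]
    - [0,0,0]
    - [0,0,0]
    - [0,0,0]
    - [0,0,0]
    - [0,0,0]
  rot:
    - [0,0,0]
    - [0,0,0]
    - [0,0,0]
    - [0,0,0]
    - [0,0,0]
    - [0,0,0]
  grip: 0.0
  squeeze: 25

```text
time: 5.52
ee_pos: [0.5951, -0.174, 0.059]
eef_rot: [0.796, 0.605, 0.001, 0.001]
ft_force: [5.7, -2.0, -2.9]
width: 0.0155
grip_force: 25.0
```

arm_command:
  xyz:
    - [-0.0029,0.0008,0]
    - [-0.0077,0.0021,0]
    - [-0.0135,0.0037,0]
    - [-0.0193,0.0053,0]
    - [-0.025,0.0069,0]
    - [-0.0308,0.0085,0]
    - [-0.0366,0.0101,0]
    - [-0.0424,0.0117,0]
    - [-0.0482,0.0134,0]
    - [-0.053,0.0147,0]
    - [-0.056,0.0155,0]
    - [-0.0578,0.016,0]
    - [-0.0578,0.016,0]
    - [-0.0578,0.016,0]
  rot:
    - [0,0,0]
    - [0,0,0]
    - [0,0,0]
    - [0,0,0]
    - [0,0,0]
    - [0,0,0]
    - [0,0,0]
    - [0,0,0]
    - [0,0,0]
    - [0,0,0]
    - [0,0,0]
    - [0,0,0]
    - [0,0,0]
    - [0,0,0]

```text
time: 6.68
ee_pos: [0.5375, -0.1574, 0.059]
eef_rot: [0.796, 0.605, 0.001, 0.001]
ft_force: [5.7, -0.5, -3.8]
width: 0.0158
grip_force: 25.0
```

```bash
python3 - <<'E'
from h import *
s=r.read_state(); print(s["time"],s["ee_pos"],tf(s["ee_pos"]))
for c in("side","top"):
    snap(c,c+"2")
    for l in("pointer","tab_mid","grip"):
        print(c,l,[(tf(w(c,d["at"])).round(4),round(d["conf"],2)) for d in r.spot_point(l,c)[:2]])
c=cv2.imread("pics/side2.png")[285:345,320:400]; c=cv2.resize(c,None,fx=10,fy=10,interpolation=cv2.INTER_CUBIC); cv2.imwrite("pics/s3.png",c)
E
```

```text
6.6833 [ 0.53746631 -0.15735812  0.05898248] [-0.0133104  -0.10182961  0.05898248]
side pointer [(array([-0.0118, -0.1377,  0.0416]), 0.92)]
side tab_mid [(array([ 0.0019, -0.0001, -0.001 ]), 0.58), (array([-0.0204, -0.146 ,  0.0415]), 0.56)]
side grip [(array([-0.0164, -0.1001,  0.0697]), 0.8), (array([-0.0101, -0.1044,  0.0364]), 0.65)]
top pointer [(array([-0.0495,  0.0944,  0.1319]), 0.33)]
top tab_mid []
top grip []
```

View pics/s3.png

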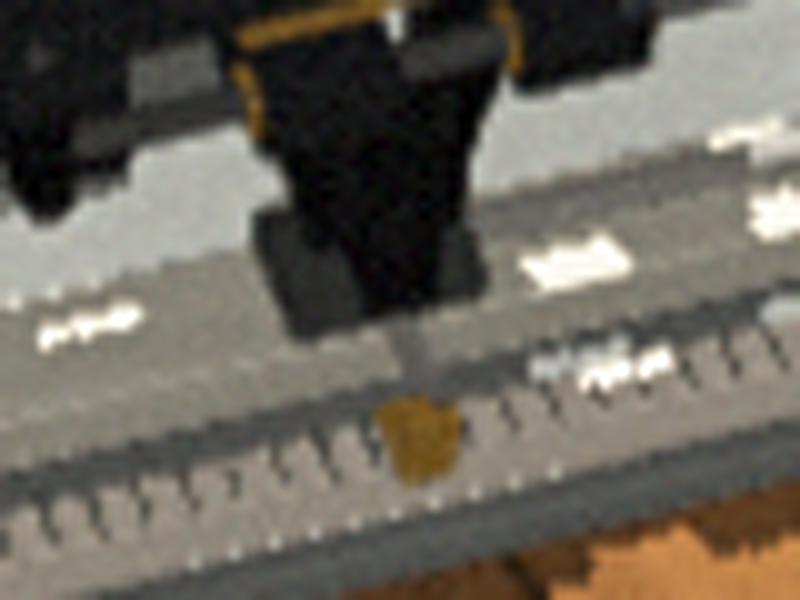

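The side crop shows the pointer tip at about (414,378), just above the tab. The tab spans x 378–460, its top edge is near y=400 and its bottom near 480. Now I'll project these pixels.

```bash
python3 - <<'E'
from h import *
s=lambda u,v:(320+u/10-.45,285+v/10-.45)
for n,uv,z in(("ptr tip",(415,378),.046),("ptr base",(405,325),.046),("lip topL",(378,405),.058),("lip topR",(460,400),.058),("lip botL",(395,478),.035),("lip botR",(450,475),.035),("tab centre",(419,440),.047)):
    print(n,tf(ray("side",s(*uv),z)).round(4))
im=cv2.imread("pics/side2.png")[315:338,350:372].astype(int)
m=(im[...,2]-im[...,0]>55); v,u=np.nonzero(m); print(u.mean()+350,v.mean()+315,m.sum())
P0=np.array([u.mean()+350,v.mean()+315])
for y,z in((-.152,.047),(-.157,.047),(-.157,.0525)):
    q=least_squares(lambda x:pix("side",wf((x[0],y,z)))-P0,[-.02]);print(y,z,q.x,q.fun)
# top view before move
im=cv2.imread("pics/top0.png")[265:285,398:420].astype(int)
m=(im[...,2]-im[...,0]>85)&(im[...,1]>100); v,u=np.nonzero(m); P1=np.array([u.mean()+398,v.mean()+265]);print(P1,m.sum())
P,e=tri(P1,P0);print(tf(P),e)
E
```

```text
ptr tip [-0.0165 -0.1388  0.046 ]
ptr base [-0.0139 -0.1256  0.046 ]
lip topL [-0.0296 -0.1506  0.058 ]
lip topR [-0.0132 -0.1542  0.058 ]
lip botL [-0.0257 -0.154   0.035 ]
lip botR [-0.0146 -0.1566  0.035 ]
tab centre [-0.0213 -0.1541  0.047 ]
361.6530612244898 328.2448979591837 49
-0.152 0.047 [-0.02041134] [-0.1601916  -0.62813741]
-0.157 0.047 [-0.02110124] [0.35963816 1.40524791]
-0.157 0.0525 [-0.02225928] [0.00110209 0.00431675]
[407.94117647 273.32352941] 34
[-0.01847487 -0.14815475  0.03835816] 0.19496443177109768
```

arm_command:
  xyz:
    - [-0.002,0.0005,0]
    - [-0.004,0.0011,0]
    - [-0.0058,0.0016,0]
    - [-0.0058,0.0016,0]
    - [-0.0058,0.0016,0]
  rot:
    - [0,0,0]
    - [0,0,0]
    - [0,0,0]
    - [0,0,0]
    - [0,0,0]

```text
time: 7.5
ee_pos: [0.5319, -0.1558, 0.059]
eef_rot: [0.796, 0.605, 0.001, 0.001]
ft_force: [8.2, -0.8, -5.4]
width: 0.0158
grip_force: 25.0
```

```bash
python3 - <<'E'
from h import *
s=r.read_state(); print(s["time"],s["ee_pos"],tf(s["ee_pos"]),s["ft_force"])
ims=np.mean([r.camera("side").astype(float) for _ in range(6)],0).astype(np.uint8)
cv2.imwrite("pics/side3.png",ims[:,:,::-1])
for l in("pointer","tab_mid","grip"):
    print(l,[(tf(w("side",d["at"])).round(4),round(d["conf"],2)) for d in r.spot_point(l,"side")[:2]])
c=cv2.resize(ims[305:345,335:385,::-1],None,fx=15,fy=15,interpolation=cv2.INTER_CUBIC); cv2.imwrite("pics/s4.png",c)
E
```

```text
7.5 [ 0.53192626 -0.1557977   0.0590039 ] [-0.019066   -0.10183659  0.0590039 ] [ 8.1961794  -0.79881026 -5.35408726]
pointer [(array([-0.0173, -0.1397,  0.04  ]), 0.96), (array([-0.0466,  0.0043,  0.129 ]), 0.67)]
tab_mid [(array([-0.0196, -0.1454,  0.0432]), 0.49)]
grip [(array([-0.0207, -0.1013,  0.067 ]), 0.81)]
```

View pics/s4.png

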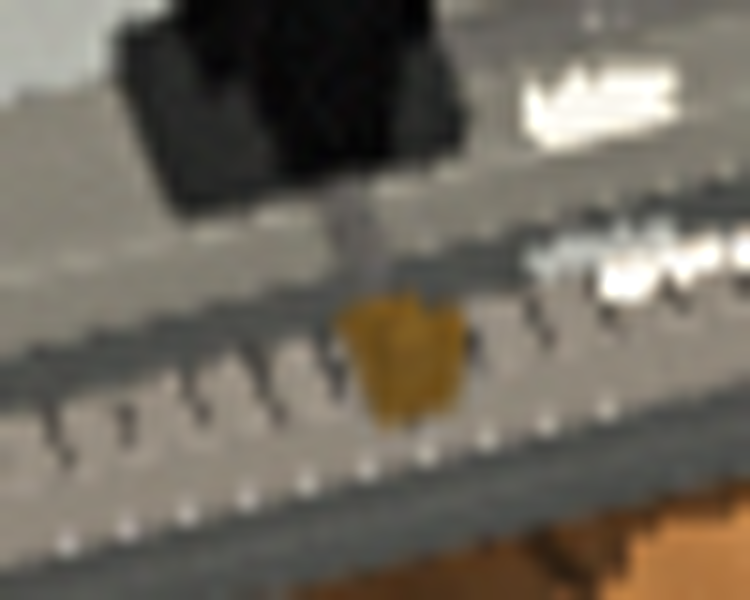

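The pointer comes down from (345,190) to (362,285) in this crop. The tab lip spans about x 378–458 at its bottom, (378,425) to (458,408), with its top right corner at (468,300). I'll compare this with projected models.

```bash
python3 - <<'E'
from h import *
f=lambda p:((pix("side",wf(p))-[335,305]+.5)*15-.5).round(0)
for x in(-.018,-.020,-.022):
    print("tab",x,"topL,R",f((x-.006,-.157,.058)),f((x+.006,-.157,.058)),"botL,R z.035",f((x-.006,-.157,.035)),f((x+.006,-.157,.035)),"back",f((x-.006,-.137,.037)))
for x in(-.016,-.018,-.020,-.022):
    print("ptr",x,f((x,-.121,.046)),f((x,-.130,.046)),f((x,-.14,.046)))
for y in(-.1265,-.1195): print("block front/back corner", [f((x,-.12,.035)) for x in(-.02-.022,-.02+.022)],[f((x,-.12,.047)) for x in(-.042,.002)])
im=cv2.imread("pics/side3.png").astype(int)
# pointer column centroid in darkness vs neighbours, rows of crop
for v in range(318,325):
    row=im[v,350:368]; print(v,row.sum(1).tolist())
E
```

```text
tab -0.018 topL,R [397. 336.] [481. 314.] botL,R z.035 [387. 432.] [469. 411.] back [338. 307.]
tab -0.02 topL,R [383. 339.] [467. 318.] botL,R z.035 [373. 435.] [455. 414.] back [325. 311.]
tab -0.022 topL,R [370. 343.] [453. 321.] botL,R z.035 [359. 439.] [441. 418.] back [311. 314.]
ptr -0.016 [358. 165.] [380. 216.] [404. 273.]
ptr -0.018 [344. 169.] [366. 220.] [391. 277.]
ptr -0.02 [331. 172.] [352. 223.] [377. 280.]
ptr -0.022 [317. 175.] [339. 226.] [363. 284.]
block front/back corner [array([176., 250.]), array([471., 176.])] [array([179., 199.]), array([477., 125.])]
block front/back corner [array([176., 250.]), array([471., 176.])] [array([179., 199.]), array([477., 125.])]
318 [156, 164, 233, 277, 295, 290, 271, 281, 291, 319, 378, 385, 384, 364, 366, 362, 366, 361]
319 [293, 305, 422, 439, 407, 393, 319, 271, 276, 275, 355, 369, 370, 356, 353, 357, 360, 376]
320 [407, 377, 381, 383, 386, 370, 322, 247, 274, 284, 321, 360, 368, 381, 352, 345, 341, 374]
321 [375, 373, 366, 365, 367, 368, 358, 272, 272, 279, 304, 337, 343, 374, 310, 254, 239, 245]
322 [373, 363, 366, 367, 373, 374, 355, 295, 265, 280, 293, 253, 235, 241, 236, 234, 228, 233]
323 [363, 376, 353, 338, 346, 353, 298, 251, 242, 268, 268, 230, 233, 231, 235, 237, 232, 230]
324 [344, 349, 298, 251, 239, 240, 235, 241, 241, 257, 252, 221, 234, 225, 221, 245, 285, 301]
```

The tab is at tester x ≈ -19.6 mm and the pointer at ≈ -19.5 to -20, so they're level within about a millimetre. I'll relieve the pull, open the fingers and lift straight up.

arm_command:
  xyz:
    - [0.0005,-0.0001,0]
    - [0.001,-0.0003,0]
    - [0.001,-0.0003,0]
  rot:
    - [0,0,0]
    - [0,0,0]
    - [0,0,0]

```text
time: 8.2
ee_pos: [0.5319, -0.1558, 0.059]
eef_rot: [0.796, 0.605, 0.001, -0.0]
ft_force: [1.2, 3.6, 3.9]
width: 0.0159
grip_force: 25.0
```

arm_command:
  xyz:
    - [0,0,0]
    - [0,0,0]
    - [0,0,0]
    - [0,0,0]
    - [0,0,0]
  rot:
    - [0,0,0]
    - [0,0,0]
    - [0,0,0]
    - [0,0,0]
    - [0,0,0]
  grip: 0.34

```text
time: 8.62
ee_pos: [0.5313, -0.1567, 0.0584]
eef_rot: [0.796, 0.605, -0.0, -0.0]
ft_force: [-0.4, -1.0, -0.3]
width: 0.0289
grip_force: 0.0
```

arm_command:
  xyz:
    - [0,0,0.01]
    - [0,0,0.03]
    - [0,0,0.06]
    - [0,0,0.095]
    - [0,0,0.13]
    - [0,0,0.165]
    - [0,0,0.2]
    - [0,0,0.22]
    - [0,0,0.225]
    - [0,0,0.225]
  rot:
    - [0,0,0]
    - [0,0,0]
    - [0,0,0]
    - [0,0,0]
    - [0,0,0]
    - [0,0,0]
    - [0,0,0]
    - [0,0,0]
    - [0,0,0]
    - [0,0,0]

```text
time: 9.45
ee_pos: [0.5321, -0.1569, 0.2855]
eef_rot: [0.796, 0.605, 0.001, 0.001]
ft_force: [0.3, 0.0, -0.2]
width: 0.0295
grip_force: 0.0
```

```bash
python3 - <<'E'
from h import *
s=r.read_state(); print(s["time"],s["ee_pos"],s["width"],s["ft_force"])
ims=np.mean([r.camera("side").astype(float) for _ in range(6)],0).astype(np.uint8)
cv2.imwrite("pics/side4.png",ims[:,:,::-1])
for l in("pointer","tab_mid","grip","handle","hub"):
    print(l,[(tf(w("side",d["at"])).round(4),round(d["conf"],2)) for d in r.spot_point(l,"side")[:2]])
r.camera("top")
for l in("handle","hub","pointer"):
    print(l,[(tf(w("top",d["at"])).round(4),round(d["conf"],2)) for d in r.spot_point(l,"top")[:2]])
a=cv2.resize(ims[290:340,330:395,::-1],None,fx=12,fy=12,interpolation=cv2.INTER_CUBIC); cv2.imwrite("pics/s5.png",a)
E
```

```text
9.45 [ 0.53205197 -0.1569033   0.28549488] 0.029455665659565186 [ 0.32436376  0.00773668 -0.21624492]
pointer [(array([-0.0181, -0.1404,  0.0432]), 0.8)]
tab_mid [(array([-0.0192, -0.1444,  0.0402]), 0.41)]
grip [(array([-0.017 , -0.1021,  0.0664]), 0.8)]
handle [(array([-0.0155, -0.1041,  0.0378]), 0.48), (array([-0.0636,  0.4797,  0.0023]), 0.39)]
hub [(array([0.1187, 0.0418, 0.0153]), 0.54)]
handle [(array([0.0307, 0.0913, 0.1863]), 0.85)]
hub [(array([-0.0471,  0.0947,  0.1317]), 0.74)]
pointer [(array([-0.0178, -0.0991,  0.0706]), 0.29)]
```

View pics/s5.png

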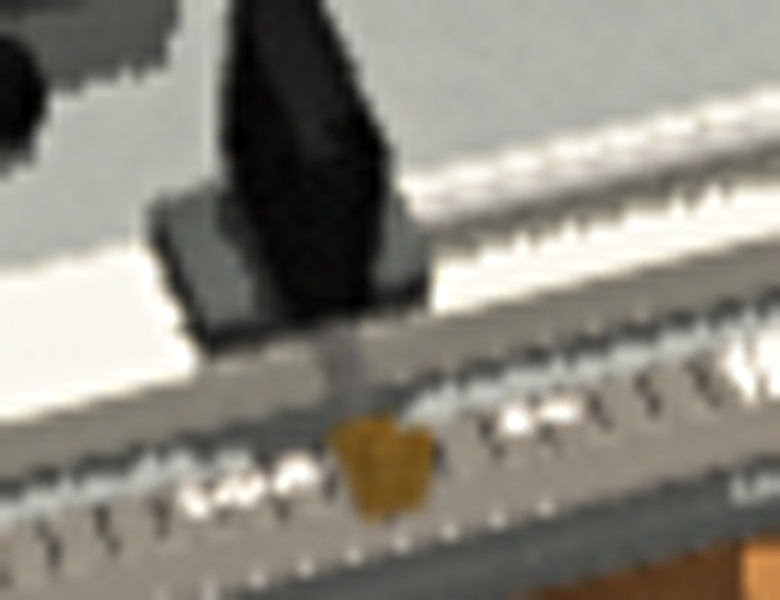

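The side crop, with the arm clear, shows the pointer at (340,370) still in line with the brass tab at (385,465) along the slanted tick direction. The slide stayed put. Next I'll go over the handle, whose tester position is about (0.030, 0.092, 0.181), and pinch it along x.

arm_command:
  xyz:
    - [0.006,0.01,0]
    - [0.017,0.03,0]
    - [0.032,0.056,0]
    - [0.047,0.084,0]
    - [0.062,0.11,0]
    - [0.077,0.136,0]
    - [0.09,0.16,0]
    - [0.098,0.174,0]
    - [0.101,0.179,-0.01]
    - [0.101,0.179,-0.03]
    - [0.101,0.179,-0.05]
    - [0.101,0.179,-0.065]
    - [0.101,0.179,-0.07]
    - [0.101,0.179,-0.07]
  rot:
    - [0,0,0]
    - [0,0,0]
    - [0,0,0]
    - [0,0,0]
    - [0,0,0]
    - [0,0,0]
    - [0,0,0]
    - [0,0,0]
    - [0,0,0]
    - [0,0,0]
    - [0,0,0]
    - [0,0,0]
    - [0,0,0]
    - [0,0,0]
  grip: 0.5

```text
time: 11.37
ee_pos: [0.6316, 0.0215, 0.2121]
eef_rot: [0.797, 0.605, -0.001, -0.0]
ft_force: [-0.1, 0.0, 0.2]
width: 0.0433
grip_force: 0.0
```

```bash
python3 - <<'E'
from h import *
s=r.read_state(); print(s["time"],s["ee_pos"],tf(s["ee_pos"]),s["width"],s["ft_force"])
im=snap("side","side5"); c=im[120:270,270:470,::-1]; cv2.imwrite("pics/s6.png",cv2.resize(c,None,fx=4,fy=4,interpolation=cv2.INTER_CUBIC))
print([(tf(w("side",d["at"])).round(4),round(d["conf"],2)) for d in r.spot_point("handle","side")[:2]])
E
```

```text
11.3667 [0.63155138 0.02148563 0.21208445] [0.02852433 0.09587457 0.21208445] 0.043280102232170894 [-0.0751484   0.00690048  0.2060618 ]
[(array([0.0325, 0.0916, 0.1793]), 0.88)]
```

View pics/s6.png

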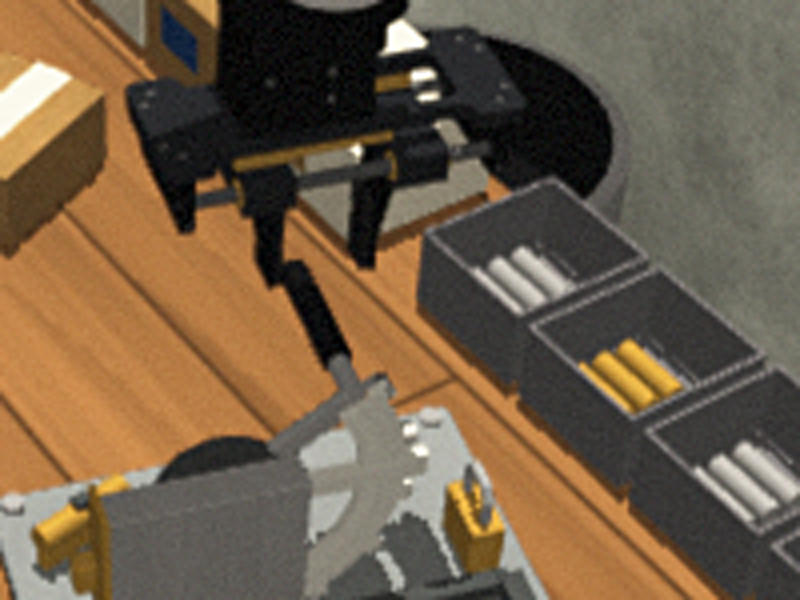

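The side crop shows the open fingers at (272,280) and (362,262), straddling above the handle's middle at (318,315). I'll descend, then close gently.

arm_command:
  xyz:
    - [0.002,-0.0005,-0.012]
    - [0.002,-0.0005,-0.026]
    - [0.002,-0.0005,-0.038]
    - [0.002,-0.0005,-0.046]
    - [0.002,-0.0005,-0.046]
    - [0.002,-0.0005,-0.046]
  rot:
    - [0,0,0]
    - [0,0,0]
    - [0,0,0]
    - [0,0,0]
    - [0,0,0]
    - [0,0,0]

```text
time: 11.97
ee_pos: [0.6345, 0.022, 0.1674]
eef_rot: [0.796, 0.605, -0.0, -0.0]
ft_force: [0.6, -0.4, 0.1]
width: 0.0435
grip_force: 0.0
```

arm_command:
  xyz:
    - [0,0,0]
    - [0,0,0]
    - [0,0,0]
    - [0,0,0]
    - [0,0,0]
    - [0,0,0]
    - [0,0,0]
    - [0,0,0]
  rot:
    - [0,0,0]
    - [0,0,0]
    - [0,0,0]
    - [0,0,0]
    - [0,0,0]
    - [0,0,0]
    - [0,0,0]
    - [0,0,0]
  grip: 0.0
  squeeze: 25

```text
time: 12.63
ee_pos: [0.6328, 0.0226, 0.1668]
eef_rot: [0.796, 0.605, -0.001, -0.002]
ft_force: [-7.5, 0.8, 0.4]
width: 0.0174
grip_force: 25.0
```

The handle is pinched (17.4 mm, centre at tester x ≈ 29 mm). Now I'll follow its 90 mm arc down towards 1.2 rad.

arm_command:
  xyz:
    - [0.0008,-0.0002,-0.0038]
    - [0.003,-0.0008,-0.0077]
    - [0.0068,-0.0018,-0.0158]
    - [0.0098,-0.0027,-0.0242]
    - [0.0119,-0.0033,-0.0329]
    - [0.0132,-0.0037,-0.0418]
    - [0.0136,-0.0038,-0.0508]
    - [0.0132,-0.0037,-0.0598]
    - [0.0119,-0.0033,-0.0687]
    - [0.0098,-0.0027,-0.0774]
    - [0.0068,-0.0018,-0.0858]
    - [0.0052,-0.0014,-0.09]
    - [0.0052,-0.0014,-0.09]
  rot:
    - [0,0,0]
    - [0,0,0]
    - [0,0,0]
    - [0,0,0]
    - [0,0,0]
    - [0,0,0]
    - [0,0,0]
    - [0,0,0]
    - [0,0,0]
    - [0,0,0]
    - [0,0,0]
    - [0,0,0]
    - [0,0,0]

```text
time: 13.72
ee_pos: [0.6403, 0.0204, 0.078]
eef_rot: [0.796, 0.605, 0.001, 0.001]
ft_force: [0.7, -0.1, 6.3]
width: 0.0172
grip_force: 25.0
```

arm_command:
  xyz:
    - [-0.0016,0.0004,-0.0035]
    - [-0.0035,0.001,-0.007]
    - [-0.0052,0.0015,-0.0105]
    - [-0.0068,0.0019,-0.013]
    - [-0.0068,0.0019,-0.013]
    - [-0.0068,0.0019,-0.013]
    - [-0.0068,0.0019,-0.013]
  rot:
    - [0,0,0]
    - [0,0,0]
    - [0,0,0]
    - [0,0,0]
    - [0,0,0]
    - [0,0,0]
    - [0,0,0]

```text
time: 14.3
ee_pos: [0.6349, 0.022, 0.0659]
eef_rot: [0.796, 0.605, 0.002, 0.002]
ft_force: [5.9, -1.7, 2.4]
width: 0.0173
grip_force: 25.0
```

```bash
python3 - <<'E'
from h import *
s=r.read_state(); print(s["time"],s["ee_pos"],tf(s["ee_pos"]),s["width"],s["ft_force"],s["joint_positions"].round(2))
im=snap("side","side6"); c=im[150:340,270:460,::-1]; cv2.imwrite("pics/s7.png",cv2.resize(c,(600,600),interpolation=cv2.INTER_CUBIC))
for l in("handle","pointer","tab_mid"):print(l,[(tf(w("side",d["at"])).round(4),round(d["conf"],2)) for d in r.spot_point(l,"side")[:2]])
E
```

```text
14.3 [0.63493579 0.02199409 0.06585613] [0.03164243 0.09728533 0.06585613] 0.017270434946682366 [ 5.8927802  -1.73062247  2.43884608] [-0.55  0.53  0.59  1.63 -0.33  1.07 -0.14]
handle [(array([0.0403, 0.0911, 0.084 ]), 0.53)]
pointer [(array([-0.0177, -0.1402,  0.0416]), 0.89), (array([ 0.192 , -0.2317, -0.0008]), 0.18)]
tab_mid [(array([-0.0178, -0.1454,  0.0417]), 0.57)]
```

View pics/s7.png

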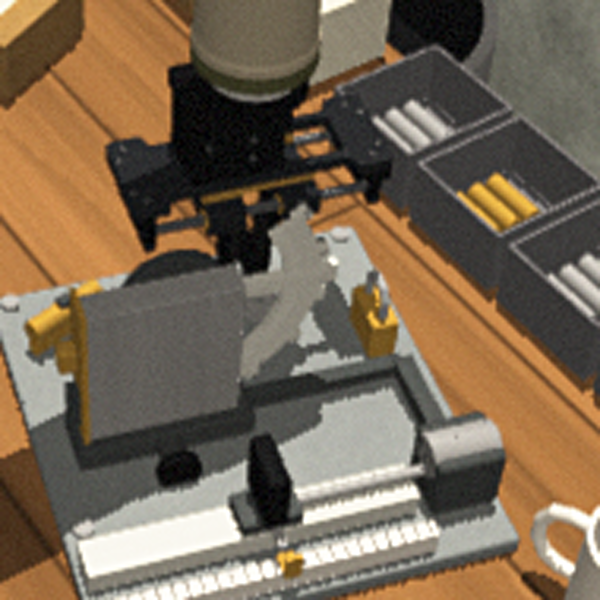

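The side crop shows the handle pressed down behind the quadrant, with the slide and pointer at (285,545) still level with the tab at (291,563). The padlock and the other items look untouched. From the TCP change since rest, the dial is at about 1.19 rad, so I'll press a further 1.5 mm and hold.

arm_command:
  xyz:
    - [0,0,-0.0008]
    - [0,0,-0.0015]
    - [0,0,-0.0015]
    - [0,0,-0.0015]
    - [0,0,-0.0015]
    - [0,0,-0.0015]
    - [0,0,-0.0015]
    - [0,0,-0.0015]
    - [0,0,-0.0015]
    - [0,0,-0.0015]
  rot:
    - [0,0,0]
    - [0,0,0]
    - [0,0,0]
    - [0,0,0]
    - [0,0,0]
    - [0,0,0]
    - [0,0,0]
    - [0,0,0]
    - [0,0,0]
    - [0,0,0]

```text
time: 15.33
ee_pos: [0.6341, 0.0222, 0.0643]
eef_rot: [0.796, 0.605, 0.001, 0.001]
ft_force: [2.9, -1.4, 6.5]
width: 0.0173
grip_force: 25.0
```

```bash
python3 - <<'E'
from h import *
s=r.read_state(); p=tf(s["ee_pos"]); print(s["time"],p,s["ft_force"],s["grip_force"])
print("theta by z", .6-np.arcsin((p[2]+.0142-.13)/.09), "by chord from rest", 2*np.arcsin(np.hypot(p[0]-.0294,p[2]-.1668)/.18))
E
```

```text
15.3333 [0.03079566 0.09725815 0.06428239] [ 2.93583531 -1.35640705  6.45993386] 24.985452075561625
theta by z 1.209451678022281 by chord from rest 1.2120262480603399
```

The dial is held steady at about 1.21 rad. The spring force is about 7 N, which fits the stated 4–8 N at the third notch, so I'll hand in.

```bash
python3 -c "
from bench import r
print(r.close_job())"
```

```text
the job is handed in; nothing more can be done
None
```

I drew the gauge slide out until its pointer was level with the brass tab, within about 1 mm, and it stayed on its brake. The dial handle is pinched and held at the third notch (about 1.21 rad), and I handed the job in at about 15 s; no verdict came back.

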